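# Screw the leather press down evenly

## Task

Screw down the leather press by its four wing nuts, clockwise and crosswise: always take the diagonally opposite nut next, because the plate binds if it is pulled down crooked. On the first round turn each nut only about half of its travel (some 50 degrees); when all four are half-way, take hold of each again and run it on, crosswise as before, until you feel it come up hard against its stop. Let go at the end with the plate level, and leave the mallet and the tape measure lying where they are.

Things in the scene. Friction and masses are not known exactly. Their poses are not given: they have to be found in the camera images.
- press: flat leather press fixed to the table: wooden base 176x176 mm, 22 mm high, under a square aluminium plate 150x150x12 mm on four studs, an orange card pouch between. Origin: centre of the underside; z up, x away from the robot at yaw 0 (yaw within +-0.4 rad). Studs at x = +-52 mm, y = +-52 mm, one in each corner, each with a black wing nut
- plate_top (a point): centre of the plate's top face, z square to the plate. The plate is loose on the studs, pushed up against the nuts by springs (8 to 16 N in all); nuts push it down: top face 63.5 mm above the table with all nuts right up, 53.5 mm with all home. One nut alone run fully down would tilt the plate 0.068 rad; it binds above 0.0465 rad
- wing0 (a point): centre (half-way up) of the black bar-shaped wing of the near left nut, seen from the robot. Bar 54 mm long (its x axis), 14 mm thick (y axis), 24 mm high, z up; free air on all sides; under it a hub 12 mm high, 10 to 14 mm in radius, stands on the plate. The four nuts are alike.
- wing1 (a point): centre (half-way up) of the black bar-shaped wing of the near right nut, seen from the robot. Like the others it tightens clockwise from above, turns with about 0.1 N m, sinks 5.55 mm per rad as it turns (10 mm in all) and stays where it is left.
- wing2 (a point): centre (half-way up) of the black bar-shaped wing of the far left nut, seen from the robot. All four: whole travel 1.8 rad (103 degrees), of which 0 to 0.15 rad is used at the start; bar centre 85.5 mm above the table at the top of the travel, 75.5 mm when fully home.
- wing3 (a point): centre (half-way up) of the black bar-shaped wing of the far right nut, seen from the robot. All four: home is a hard stop, felt as a sharp rise of torque (well over 0.6 N m). Which way the bar then points differs from nut to nut by up to 0.3 rad either way and is not known beforehand.
- mallet: white poly mallet, 90x242x52 mm, loose bystander lying near the press; origin at the centre of its underside. To be left alone. (Fixed, right of the press: an open wooden box at x 0.48 to 0.69, y -0.16 to 0.08 m, raised lid up to 0.23 m high: pass over or in front of it.)
- tape_measure: green tape measure, 64x80x25 mm, loose bystander lying near the press; origin at the centre of its underside. To be left alone.

How it is judged:
By the outcome, as a careful person would: the job done as asked, in the order asked, and still so for the second after the job is handed in, with the robot touching nothing.
It also fails if it takes over 72 s, if anything falls off the work surface, if the arm or the gripper's body presses on something with over 40 N, if the wrist force passes 120 N, or if a joint passes its speed limit or range.

## Robot

A 7-joint arm with a two-finger parallel gripper is mounted at the origin on a cart in front of the work surface, level with it; the furniture and walls round the work are solid. World frame = base frame: x ahead of the robot, y to its left, z up, the work surface at z = 0. Lengths are in m, angles in rad, forces in N, time in s.
With the tool pointing down it reaches from about 0.4 to 0.875 m from the base axis. Payload 4.4 kg.
Tool frame: the origin (TCP) lies midway between the tips of the shut fingers; the grasp point (between the pads) lies manip.hold_point_z behind it (manip.hold_point_z is the distance from the TCP to the grasp point, in m); z points along the fingers, y is the line along which they close (so a half turn about z gives the same grasp; the last joint's range is limited). The gripper opens to 85 mm and grips with 20 to 120 N. Pads are 22 mm wide; open, the fingers measure 114 mm over their backs; the gripper's body (76 mm by 85 mm) begins 54 mm behind the grasp point. The pads swing forward as they close: fully open they stand 13 mm farther back than shut.
Start: joints at [-1.371, 0.628, 0.038, 1.517, -0.027, 0.996, -0.02], TCP at [0.171, 0.627, 0.231] pointing down, gripper open.
Joint ranges: [-3.06, 3.06], [-0.37, 2.12], [-1.25, 1.32], [0.18, 2.47], [-1.1, 4.24], [0.23, 1.98], [-2.94, 2.94]. Speed limits (rad/s): [2.57, 2.57, 3.14, 3.14, 3.14, 3.14, 3.14].

## Interface

Orientations are given as a unit quaternion [w, x, y, z].
In Python, from plant import manip gives the robot as it stands. The module is installed in compiled form; this text tells all that it offers.
- The arm moves only by the tool step_arm, never from a script. Its argument "commands" is a list of rows, each a list of 7 numbers: the shift along the world's x, y, z in units of 80 cm (1.0 is 80 cm), then the turn, a rotation vector about the world's x, y, z in units of 90 degrees (1.0 is 90 degrees), then the opening, from -1 (shut) to 1 (fully open). A call has 1 to 10 rows; each row is the pose to reach, as a shift and turn from the pose commanded when the call began; what a row does not reach only later rows make up. A row lasts 1/10 s, in which the tool goes at most 50 mm and 8.59 degrees, less where a joint would pass 70% of its speed; a pose out of reach is approached as far as the arm can. A call with a number of a shift or a turn outside -1 to 1 is refused whole. A call with a gripper value outside its range is refused whole. The fingers move at their own pace and stop on an object; "grip_force" is the grip in N (left out, the last holds). Time passes only in rows, so rows that repeat a pose let the fingers close. It gives the time, the measured TCP pose, the force, the opening and the grip force at its end, in the units of the state.
- manip.read_state(): the state, without advancing time (a new reading comes with each control period).
- manip.camera(name): name is "scene" or "top" or "wrist"; returns (picture, depth): 480x640x3 uint8, red, green, blue; 480x640 float32, m along the optical axis (not along the pixel's ray), 0 where there is no reading.
- manip.camera_params(name): a dict with "fx", "fy", "cx", "cy" (pixels), "camera_from_world" (4x4, takes a point from world to camera coordinates). Camera axes: x right, y down, z forward; pixel columns grow to the right and rows downward; lengths in m; the calibration is good to about 2 mm. A picture is of the moment at which its call begins: read the wrist's pose just before it. camera_params takes no time and is no camera call; for the wrist camera it gives the pose at the moment of the call.
- manip.close_job(): hands the job in; it is judged then, once.
The state is a dict: "time": time; "q": joint angles; "qd": joint speeds; "tau": joint torques, N m; "tcp_pos": TCP position; "tool_rot": TCP orientation; "ft_force": force on the tool from outside, world axes, zero at the start; "wrist_torque": the same for the moment, N m; "opening": opening from 0.0 (shut) to 1.0 (fully open); "gripper_force": force on a finger pad.
Only numpy, scipy, OpenCV 4.12 (cv2) and the standard library are available. Lean on these libraries where they do the work, as an engineer would, in place of code of your own. Each camera call takes 0.05 s, during which the arm holds its last target. There are 200 camera calls.

## Working session

There is one attempt and no reset: what is moved stays moved. The work goes in short steps, Python scripts to look and compute and a tool call to move; the robot and the scene stay as the last step left them, time stands still between calls to the robot, and variables do not carry over. Pictures are saved under pics/ and viewed, at most 10 in all, crops included, and the job is handed in when it is done.

Besides the shell and the picture viewer there is one more tool, called after "Emit:" as name(argument=value, ...), one argument or row to a line, values as JSON. step_arm: Moves the arm, as the interface text tells. Shifts and turns lie within -1 to 1; 1 stands for 80 cm of shift or 90 degrees of turn. Its arguments: {"type":"object","properties":{"commands":{"type":"array"},"grip_force":{"type":"number"}},"required":["commands"]}

```bash
mkdir -p pics; python3 - <<'E'
from plant import manip
import cv2,numpy as np
print(manip.hold_point_z); s=manip.read_state(); print(s)
for n in ["top","scene"]:
    p,d=manip.camera(n); cv2.imwrite(f"pics/{n}0.png",p[:,:,::-1]); np.savez(f"{n}0.npz",p=p,d=d,**manip.camera_params(n)); print(manip.camera_params(n))
E
```

```text
0.0187
{'time': 0.0, 'q': array([-1.37081036,  0.62936769,  0.03838575,  1.51837965, -0.02698411,
        0.99629836, -0.02000361]), 'qd': array([-1.14283963e-03,  8.09348674e-04,  7.27334672e-04, -2.84984159e-06,
        1.95995842e-03, -1.21444298e-03,  1.23227223e-03]), 'tau': array([ 7.88567650e-04, -5.63407016e+01,  1.22632340e+00, -1.93436944e+01,
        1.09076482e-02,  1.08455479e-02, -6.07515275e-06]), 'tcp_pos': array([0.17051251, 0.62657851, 0.23037037]), 'tool_rot': array([-1.24670722e-04,  1.32477207e-01,  9.91185579e-01, -9.60315389e-04]), 'ft_force': array([-0.85301459, -0.12921865,  0.25056531]), 'wrist_torque': array([-0.01476314, -0.01756507,  0.00211377]), 'gripper_force': 0.0, 'opening': 1.000495436691959}
{'fx': 443.1261189310997, 'fy': 443.1261189310997, 'cx': 312.02160187541836, 'cy': 240.93361229966595, 'camera_from_world': array([[ 4.07424202e-04, -9.99263917e-01,  3.83595885e-02,
         3.11192298e-01],
       [-9.84494078e-01, -7.12974987e-03, -1.75272867e-01,
         5.51722385e-01],
       [ 1.75417346e-01, -3.76933773e-02, -9.83772313e-01,
         8.34849519e-01],
       [ 0.00000000e+00,  0.00000000e+00,  0.00000000e+00,
         1.00000000e+00]])}
{'fx': 540.4880930499073, 'fy': 540.4880930499073, 'cx': 329.6295287699692, 'cy': 238.55868843274274, 'camera_from_world': array([[ 0.839384  , -0.54349296,  0.00706486, -0.26198362],
       [-0.38201703, -0.599143  , -0.70362679,  0.47114357],
       [ 0.38664906,  0.58791417, -0.71053461,  0.51752067],
       [ 0.        ,  0.        ,  0.        ,  1.        ]])}
```

View pics/top0.png

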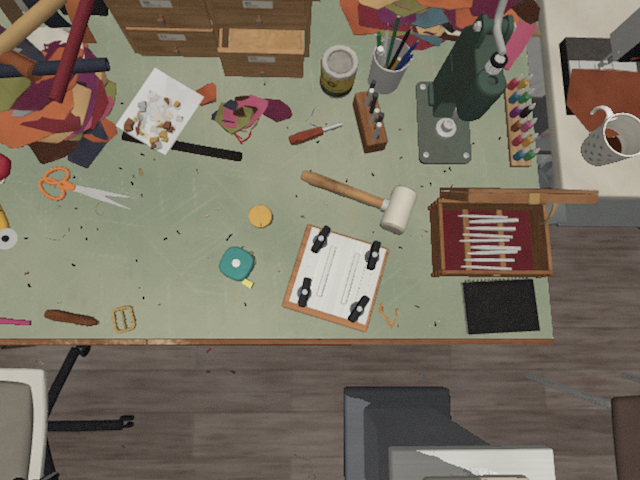

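The top view shows the press at about (336,277), with nuts near-left (305,293), near-right (359,309), far-left (320,239) and far-right (374,255). The tape is at (237,263) and the mallet at (365,200).

```bash
cat > h.py <<'E'
import numpy as np,cv2
from plant import manip
def cloud(p,d,P):
    v,u=np.mgrid[:480,:640]
    c=np.stack([(u-P['cx'])/P['fx']*d,(v-P['cy'])/P['fy']*d,d],-1)
    T=np.linalg.inv(P['camera_from_world'])
    return c@T[:3,:3].T+T[:3,3]
def bars(p,d,P,zmin,box=None):
    """wing bars: dark, above zmin; centre, yaw, size"""
    w=cloud(p,d,P); m=(p.max(-1)<70)&(w[...,2]>zmin)&(w[...,2]<.115)&(d>0)
    if box is not None: m&=(w[...,0]>box[0])&(w[...,0]<box[1])&(w[...,1]>box[2])&(w[...,1]<box[3])
    n,l,st,_=cv2.connectedComponentsWithStats(m.astype(np.uint8))
    out=[]
    for i in range(1,n):
        if st[i,4]<20: continue
        q=w[l==i]; (c,s,a)=cv2.minAreaRect((q[:,:2]*1000).astype(np.float32))
        if s[0]<s[1]: a+=90
        a=(a+90)%180-90
        out.append((np.round(c,1),np.round(s,1),round(a,1),np.round(np.percentile(q[:,2],[10,50,90])*1000,1),st[i,4]))
    return out
E
python3 - <<'E'
from h import *
z=np.load("top0.npz");P={k:z[k] for k in z}
for b in bars(z['p'],z['d'],P,.088,(.3,.7,-.2,.25)): print(b)
w=cloud(z['p'],z['d'],P)
for uv in [(336,277),(330,262),(345,290),(300,308),(237,263),(398,208),(330,185)]: print(uv,np.round(w[uv[1],uv[0]],4))
m=(z['p'].min(-1)>150)&(w[...,2]>.055)&(w[...,2]<.075)&(abs(w[...,0]-.45)<.15)&(abs(w[...,1]-.25)<.3)
print(cv2.minAreaRect((w[m][:,:2]*1000).astype(np.float32)))
p=z['p'][215:340,260:410,::-1]; cv2.imwrite("pics/c0.png",cv2.resize(p,None,fx=4,fy=4,interpolation=cv2.INTER_CUBIC))
E
```

```text
(array([516., 200.]), array([13.2, 50.8]), -15.2, array([94.4, 97.5, 99.4]), np.int32(166))
(array([416.9, 230.2]), array([13.6, 51.1]), -35.1, array([94.8, 96.9, 99.2]), np.int32(177))
(336, 277) [0.4774 0.2681 0.0618]
(330, 262) [0.505  0.2802 0.0715]
(345, 290) [0.4523 0.2518 0.0674]
(300, 308) [0.4197 0.3362 0.0213]
(237, 263) [0.5076 0.4616 0.0283]
(398, 208) [0.6172 0.1413 0.0513]
(330, 185) [0.6718 0.2753 0.0244]
((514.5608520507812, 249.46881103515625), (158.7422637939453, 219.2250518798828), 73.1349868774414)
```

View pics/c0.png

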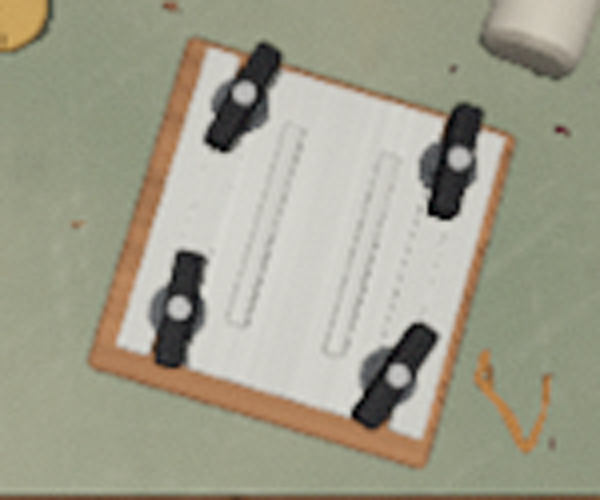

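The crop shows all four black bars clearly, each leaning clockwise from straight ahead by a different amount. The press is yawed about -15°.

```bash
python3 - <<'E'
from h import *
z=np.load("top0.npz");P={k:z[k] for k in z}
C=[]
for b in bars(z['p'],z['d'],P,.088,(.3,.7,.1,.4)): print(b); C.append(b[0])
C=np.array(C); c=C.mean(0); print(c)
E
```

```text
(array([546.2, 299.1]), array([13.9, 51.8]), -30.4, array([94.7, 96.5, 98.5]), np.int32(163))
(array([516., 200.]), array([13.2, 50.8]), -15.2, array([94.4, 97.5, 99.4]), np.int32(166))
(array([446.6, 328.8]), array([13.6, 51.1]), -11.1, array([96. , 97.8, 99.3]), np.int32(169))
(array([416.9, 230.2]), array([13.6, 51.1]), -35.1, array([94.8, 96.9, 99.2]), np.int32(177))
[481.425 264.525]
```

Emit:
step_arm(
  commands=[
    [0.345,-0.372,-0.0875,0,0,0.046,0.1],
    [0.345,-0.372,-0.0875,0,0,0.046,0.1],
    [0.345,-0.372,-0.0875,0,0,0.046,0.1],
    [0.345,-0.372,-0.0875,0,0,0.046,0.1],
    [0.345,-0.372,-0.0875,0,0,0.046,0.1],
    [0.345,-0.372,-0.0875,0,0,0.046,0.1],
    [0.345,-0.372,-0.0875,0,0,0.046,0.1],
    [0.345,-0.372,-0.0875,0,0,0.046,0.1],
    [0.345,-0.372,-0.0875,0,0,0.046,0.1],
    [0.345,-0.372,-0.0875,0,0,0.046,0.1],
  ],
  grip_force=60,
)

```text
time: 1.1
tcp_pos: [0.4483, 0.3268, 0.1607]
tool_rot: [-0.0, 0.099, 0.995, -0.001]
ft_force: [-0.9, -0.6, 0.5]
opening: 0.548
gripper_force: 0.0
```

```bash
cat >> h.py <<'E'
def st():
    s=manip.read_state(); w,x,y,z=s['tool_rot']
    from scipy.spatial.transform import Rotation as R
    M=R.from_quat([x,y,z,w]).as_matrix()
    print('t',round(s['time'],2),'tcp',np.round(s['tcp_pos']*1000,1),'close-yaw',round(np.degrees(np.arctan2(M[1,1],M[0,1])),1),'z',np.round(M[:,2],3),'F',np.round(s['ft_force'],1),'T',np.round(s['wrist_torque'],2),'open',round(float(s['opening']),3),'q',np.round(s['q'],2),'g',s['gripper_force'])
E
python3 - <<'E'
from h import *
st(); P=manip.camera_params("wrist"); p,d=manip.camera("wrist")
cv2.imwrite("pics/w0.png",p[:,:,::-1])
for b in bars(p,d,P,.088,(.3,.7,.1,.4)): print(b)
E
```

```text
t 1.1 tcp [448.3 326.8 160.7] close-yaw 78.6 z [-0.    -0.002 -1.   ] F [-0.9 -0.6  0.5] T [ 0.01  0.02 -0.02] open 0.548 q [-0.68  0.58 -0.    1.86  0.    0.7   0.69] g 0.0
(array([414.8, 232.1]), array([14.2, 52.7]), -35.9, array([92.2, 96.1, 97.2]), np.int32(2472))
(array([444.4, 330.8]), array([13.6, 52.7]), -10.8, array([95.4, 96.8, 97.7]), np.int32(2088))
(array([536. , 305.2]), array([13.2, 36.2]), -30.1, array([90.9, 95.7, 96.7]), np.int32(988))
```

View pics/w0.png

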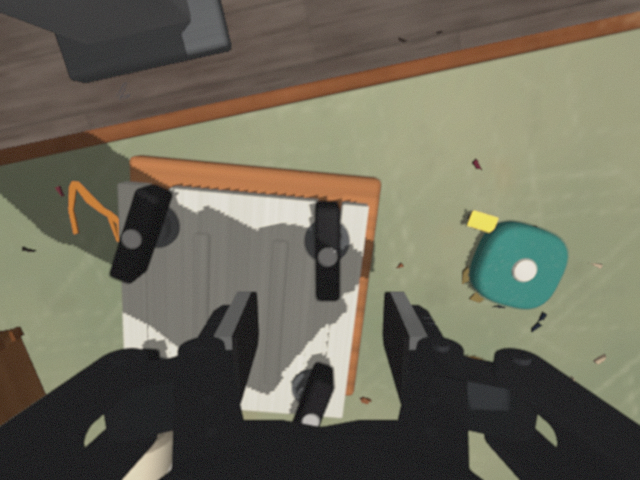

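The wrist view shows the near-left bar upright at (328,250), well centred between the open fingers. The tape measure, at (520,265), is clear.

Emit:
step_arm(
  commands=[
    [-0.003,0.0025,-0.06,0,0,0,0.1],
    [-0.003,0.0025,-0.111,0,0,0,0.1],
    [-0.003,0.0025,-0.111,0,0,0,0.1],
    [-0.003,0.0025,-0.111,0,0,0,0.1],
  ],
)

```text
time: 1.55
tcp_pos: [0.4429, 0.3334, 0.0728]
tool_rot: [-0.001, 0.095, 0.995, 0.0]
ft_force: [-0.4, 0.2, 1.2]
opening: 0.548
gripper_force: 0.0
```

```bash
python3 -c "
from h import *
st()"
```

```text
t 1.55 tcp [442.9 333.4  72.8] close-yaw 79.1 z [-0.001  0.    -1.   ] F [-0.4  0.2  1.2] T [ 0.03 -0.03 -0.01] open 0.548 q [-0.69  0.72 -0.    1.92  0.    0.51  0.68] g 0.0
```

Emit:
step_arm(
  commands=[
    [0.0015,-0.002,0,0,0,0,0.1],
    [0.0015,-0.002,0,0,0,0,-1],
    [0.0015,-0.002,0,0,0,0,-1],
    [0.0015,-0.002,0,0,0,0,-1],
    [0.0015,-0.002,0,0,0,0,-1],
    [0.0015,-0.002,0,0,0,0,-1],
  ],
  grip_force=60,
)

```text
time: 2.15
tcp_pos: [0.4463, 0.3305, 0.0741]
tool_rot: [0.001, 0.097, 0.995, 0.001]
ft_force: [-1.8, -0.2, 7.3]
opening: 0.15
gripper_force: 59.6
```

```bash
python3 -c "
from h import *
st()"
```

```text
t 2.15 tcp [446.3 330.5  74.1] close-yaw 78.9 z [ 0.002  0.002 -1.   ] F [-1.8 -0.2  7.3] T [-0.14  0.14  0.01] open 0.15 q [-0.69  0.72 -0.    1.92  0.01  0.51  0.68] g 59.60421681404114
```

Emit:
step_arm(
  commands=[
    [0.0015,-0.002,0,0,0,-0.08,-1],
    [0.0015,-0.002,-0.0005,0,0,-0.16,-1],
    [0.0015,-0.002,-0.001,0,0,-0.24,-1],
    [0.0015,-0.002,-0.0015,0,0,-0.32,-1],
    [0.0015,-0.002,-0.002,0,0,-0.4,-1],
    [0.0015,-0.002,-0.003,0,0,-0.48,-1],
    [0.0015,-0.002,-0.0038,0,0,-0.556,-1],
    [0.0015,-0.002,-0.0038,0,0,-0.556,-1],
  ],
)

```text
time: 2.95
tcp_pos: [0.4468, 0.3309, 0.0697]
tool_rot: [-0.0, 0.508, 0.861, 0.002]
ft_force: [0.5, 5.5, -6.7]
opening: 0.153
gripper_force: 58.8
```

```bash
python3 -c "
from h import *
st()"
```

```text
t 2.95 tcp [446.8 330.9  69.7] close-yaw 28.9 z [ 0.001  0.003 -1.   ] F [ 0.5  5.5 -6.7] T [ 1.23 -0.2   0.  ] open 0.153 q [-0.83  0.74  0.22  1.92 -0.31  0.51  0.11] g 58.786906599998474
```

Emit:
step_arm(
  commands=[
    [0,0,0,0,0,0,0.1],
    [0,0,0,0,0,0,0.1],
    [0,0,0.07,0,0,0,0.1],
    [0.0,0.0,0.07,0,0,0.09,0.1],
    [0.0863,-0.159,0.07,0,0,0.51,0.1],
    [0.0863,-0.159,0.07,0,0,0.51,0.1],
    [0.0863,-0.159,0.07,0,0,0.51,0.1],
    [0.0863,-0.159,0.07,0,0,0.51,0.1],
    [0.0863,-0.159,0.07,0,0,0.51,0.1],
    [0.0863,-0.159,0.07,0,0,0.51,0.1],
  ],
)

```text
time: 3.95
tcp_pos: [0.516, 0.1997, 0.1258]
tool_rot: [-0.0, 0.133, 0.991, -0.0]
ft_force: [0.2, 0.3, 0.1]
opening: 0.547
gripper_force: 0.0
```

```bash
python3 -c "
from h import *
st()
P=manip.camera_params('wrist'); p,d=manip.camera('wrist')
for b in bars(p,d,P,.082,(.3,.7,.1,.4)): print(b)
P=manip.camera_params('top'); p,d=manip.camera('top')
for b in bars(p,d,P,.082,(.3,.7,.1,.4)): print(b)
"
```

```text
t 3.95 tcp [516.  199.7 125.8] close-yaw 74.7 z [-0. -0. -1.] F [0.2 0.3 0.1] T [-0.02 -0.    0.02] open 0.547 q [-0.43  0.63  0.01  1.89 -0.01  0.62  0.9 ] g 0.0
(array([420.5, 227.4]), array([14. , 41.6]), -35.1, array([94.9, 96.3, 97.3]), np.int32(2998))
(array([446.2, 327.7]), array([13.9, 49.5]), -61.4, array([86.6, 91.9, 93. ]), np.int32(4299))
(array([514.4, 201.1]), array([14. , 53.6]), -14.6, array([95. , 96.8, 97.8]), np.int32(3048))
(array([543.8, 300. ]), array([14.4, 53. ]), -30.4, array([85.4, 95.3, 96.7]), np.int32(4427))
(array([546.5, 299. ]), array([13.9, 51.9]), -29.8, array([94.4, 96.8, 98.8]), np.int32(166))
(array([505.2, 202.5]), array([13.4, 29.1]), -15.0, array([86.9, 96.7, 99.2]), np.int32(109))
(array([447.6, 329.2]), array([13.7, 50.9]), -61.1, array([90.8, 92.7, 94.8]), np.int32(161))
(array([417.1, 230.1]), array([13.5, 51.3]), -34.8, array([94.1, 97.2, 99.2]), np.int32(179))
```

Emit:
step_arm(
  commands=[
    [0,0,-0.055,0,0,0,0.1],
    [0,0,-0.063,0,0,0,0.1],
    [0,0,-0.063,0,0,0,0.1],
    [0,0,-0.063,0,0,0,-1],
    [0,0,-0.063,0,0,0,-1],
    [0,0,-0.063,0,0,0,-1],
    [0,0,-0.063,0,0,0,-1],
  ],
)

```text
time: 4.75
tcp_pos: [0.5165, 0.201, 0.0766]
tool_rot: [0.001, 0.133, 0.991, 0.0]
ft_force: [-1.4, -1.5, 7.0]
opening: 0.149
gripper_force: 59.1
```

```bash
python3 -c "
from h import *
st()"
```

```text
t 4.75 tcp [516.5 201.   76.6] close-yaw 74.8 z [ 0.002  0.    -1.   ] F [-1.4 -1.5  7. ] T [-0.32  0.25  0.05] open 0.149 q [-0.43  0.71  0.01  1.92 -0.01  0.51  0.9 ] g 59.11537706851959
```

Emit:
step_arm(
  commands=[
    [0,0,0,0,0,-0.08,-1],
    [0,0,-0.0005,0,0,-0.16,-1],
    [0,0,-0.001,0,0,-0.24,-1],
    [0,0,-0.002,0,0,-0.32,-1],
    [0,0,-0.003,0,0,-0.4,-1],
    [0,0,-0.004,0,0,-0.48,-1],
    [0,0,-0.0045,0,0,-0.556,-1],
    [0,0,-0.0045,0,0,-0.556,-1],
  ],
)

```text
time: 5.55
tcp_pos: [0.5166, 0.2011, 0.0719]
tool_rot: [0.001, 0.54, 0.842, 0.0]
ft_force: [1.5, -2.0, -1.8]
opening: 0.15
gripper_force: 58.8
```

```bash
python3 -c "
from h import *
st()"
```

```text
t 5.55 tcp [516.6 201.1  71.9] close-yaw 24.7 z [ 0.002 -0.    -1.   ] F [ 1.5 -2.  -1.8] T [-0.24 -0.4  -0.05] open 0.15 q [-0.58  0.74  0.24  1.92 -0.32  0.52  0.32] g 58.844929933547974
```

Emit:
step_arm(
  commands=[
    [0,0,0,0,0,0,0.1],
    [0,0,0,0,0,0,0.1],
    [0,0,0.0675,0,0,0,0.1],
    [0.0,0.0,0.0675,0,0,0,0.1],
    [-0.1243,0.037,0.0675,0,0,0.333,0.1],
    [-0.1243,0.037,0.0675,0,0,0.333,0.1],
    [-0.1243,0.037,0.0675,0,0,0.333,0.1],
    [-0.1243,0.037,0.0675,0,0,0.333,0.1],
    [-0.1243,0.037,0.0675,0,0,0.333,0.1],
  ],
)

```text
time: 6.45
tcp_pos: [0.4161, 0.2313, 0.1259]
tool_rot: [-0.0, 0.302, 0.953, 0.001]
ft_force: [-0.4, 0.3, 0.2]
opening: 0.548
gripper_force: 0.0
```

```bash
python3 -c "
from h import *
st()
P=manip.camera_params('wrist'); p,d=manip.camera('wrist')
for b in bars(p,d,P,.082,(.3,.7,.1,.4)): print(b)
"
```

```text
t 6.45 tcp [416.1 231.3 125.9] close-yaw 54.8 z [ 0.     0.001 -1.   ] F [-0.4  0.3  0.2] T [0.03 0.03 0.  ] open 0.548 q [-0.66  0.56  0.14  2.1  -0.16  0.5   0.55] g 0.0
(array([444.5, 329.8]), array([14.2, 52.2]), -62.0, array([85.2, 91.6, 92.8]), np.int32(3955))
(array([414.8, 231.4]), array([13.7, 53.5]), -34.6, array([94.5, 96.2, 97.1]), np.int32(2933))
(array([528.9, 308.5]), array([13.6, 20.6]), -29.3, array([84.8, 94.4, 96.6]), np.int32(1274))
(array([499.8, 218. ]), array([ 2.7, 12.4]), -76.9, array([82.6, 85.2, 89.4]), np.int32(151))
```

Good; descend, grip.

Emit:
step_arm(
  commands=[
    [0,0,-0.055,0,0,0,0.1],
    [0,0,-0.063,0,0,0,0.1],
    [0,0,-0.063,0,0,0,0.1],
    [0,0,-0.063,0,0,0,-1],
    [0,0,-0.063,0,0,0,-1],
    [0,0,-0.063,0,0,0,-1],
    [0,0,-0.063,0,0,0,-1],
  ],
)

```text
time: 7.2
tcp_pos: [0.4169, 0.2309, 0.0764]
tool_rot: [0.001, 0.303, 0.953, 0.001]
ft_force: [-1.1, -1.0, 6.2]
opening: 0.15
gripper_force: 59.9
```

Emit:
step_arm(
  commands=[
    [0,0,0,0,0,-0.08,-1],
    [0,0,-0.0005,0,0,-0.16,-1],
    [0,0,-0.001,0,0,-0.24,-1],
    [0,0,-0.002,0,0,-0.32,-1],
    [0,0,-0.003,0,0,-0.4,-1],
    [0,0,-0.004,0,0,-0.48,-1],
    [0,0,-0.0045,0,0,-0.556,-1],
    [0,0,-0.0045,0,0,-0.556,-1],
  ],
)

```text
time: 8.0
tcp_pos: [0.4171, 0.231, 0.0718]
tool_rot: [0.001, 0.678, 0.735, 0.001]
ft_force: [2.3, -0.4, -4.2]
opening: 0.15
gripper_force: 59.0
```

```bash
python3 -c "
from h import *
st()"
```

```text
t 8.0 tcp [417.1 231.   71.8] close-yaw 4.6 z [ 0.002  0.    -1.   ] F [ 2.3 -0.4 -4.2] T [-0.13 -0.46 -0.03] open 0.15 q [-0.78  0.68  0.31  2.13 -0.52  0.4   0.04] g 59.00455892086029
```

Emit:
step_arm(
  commands=[
    [0,0,0,0,0,0,0.1],
    [0,0,0,0,0,0,0.1],
    [0,0,0.0675,0,0,0,0.1],
    [0.1617,0.0873,0.0675,0,0,0.613,0.1],
    [0.1617,0.0873,0.0675,0,0,0.613,0.1],
    [0.1617,0.0873,0.0675,0,0,0.613,0.1],
    [0.1617,0.0873,0.0675,0,0,0.613,0.1],
    [0.1617,0.0873,0.0675,0,0,0.613,0.1],
    [0.1617,0.0873,0.0675,0,0,0.613,0.1],
    [0.1617,0.0873,0.0675,0,0,0.613,0.1],
  ],
)

```text
time: 9.0
tcp_pos: [0.5456, 0.3004, 0.1257]
tool_rot: [-0.0, 0.258, 0.966, 0.0]
ft_force: [0.1, 1.0, 0.2]
opening: 0.551
gripper_force: 0.0
```

```bash
python3 -c "
from h import *
st()
P=manip.camera_params('wrist'); p,d=manip.camera('wrist')
for b in bars(p,d,P,.082,(.3,.7,.1,.4)): print(b)
"
```

```text
t 9.0 tcp [545.6 300.4 125.7] close-yaw 60.1 z [-0.  0. -1.] F [0.1 1.  0.2] T [-0.01  0.01  0.04] open 0.551 q [-0.65  0.72  0.16  1.7  -0.16  0.74  0.64] g 0.0
(array([446.6, 328.7]), array([14.4, 49.6]), -60.8, array([89. , 92. , 93.1]), np.int32(3837))
(array([416.1, 232.1]), array([14.3, 52.8]), -85.8, array([84.9, 91.1, 92.4]), np.int32(3697))
(array([544.5, 301.1]), array([13.8, 53.4]), -29.9, array([94.3, 96.1, 97. ]), np.int32(3024))
(array([515.2, 201.6]), array([14.1, 54.7]), -64.5, array([87.4, 92. , 92.9]), np.int32(2578))
```

Emit:
step_arm(
  commands=[
    [0,0,-0.055,0,0,0,0.1],
    [0,0,-0.063,0,0,0,0.1],
    [0,0,-0.063,0,0,0,0.1],
    [0,0,-0.063,0,0,0,-1],
    [0,0,-0.063,0,0,0,-1],
    [0,0,-0.063,0,0,0,-1],
    [0,0,-0.063,0,0,0,-1],
  ],
)

```text
time: 9.75
tcp_pos: [0.5464, 0.3007, 0.0768]
tool_rot: [0.001, 0.26, 0.966, 0.001]
ft_force: [-1.6, -0.6, 6.9]
opening: 0.15
gripper_force: 59.7
```

Emit:
step_arm(
  commands=[
    [0,0,0,0,0,-0.08,-1],
    [0,0,-0.0005,0,0,-0.16,-1],
    [0,0,-0.001,0,0,-0.24,-1],
    [0,0,-0.002,0,0,-0.32,-1],
    [0,0,-0.003,0,0,-0.4,-1],
    [0,0,-0.004,0,0,-0.48,-1],
    [0,0,-0.0045,0,0,-0.556,-1],
    [0,0,-0.0045,0,0,-0.556,-1],
  ],
)

```text
time: 10.55
tcp_pos: [0.5467, 0.3008, 0.0722]
tool_rot: [0.001, 0.644, 0.765, 0.001]
ft_force: [0.9, -0.5, -0.1]
opening: 0.149
gripper_force: 59.0
```

```bash
python3 -c "
from h import *
st()"
```

```text
t 10.55 tcp [546.7 300.8  72.2] close-yaw 9.8 z [ 0.003  0.    -1.   ] F [ 0.9 -0.5 -0.1] T [-0.09 -0.41 -0.08] open 0.149 q [-0.78  0.83  0.38  1.73 -0.45  0.67  0.02] g 58.998985290527344
```

Emit:
step_arm(
  commands=[
    [0,0,0,0,0,0,0.1],
    [0,0,0,0,0,0,0.1],
    [0,0,0.0675,0,0,0,0.1],
    [-0.1246,0.0373,0.0675,0,0,0.212,0.1],
    [-0.1246,0.0373,0.0675,0,0,0.212,0.1],
    [-0.1246,0.0373,0.0675,0,0,0.212,0.1],
    [-0.1246,0.0373,0.0675,0,0,0.212,0.1],
    [-0.1246,0.0373,0.0675,0,0,0.212,0.1],
  ],
)

```text
time: 11.35
tcp_pos: [0.4474, 0.3302, 0.1258]
tool_rot: [0.001, 0.509, 0.861, 0.001]
ft_force: [0.6, -0.3, -0.5]
opening: 0.551
gripper_force: 0.0
```

```bash
python3 -c "
from h import *
st()
P=manip.camera_params('wrist'); p,d=manip.camera('wrist')
for b in bars(p,d,P,.082,(.3,.7,.1,.4)): print(b)
"
```

```text
t 11.35 tcp [447.4 330.2 125.8] close-yaw 28.8 z [ 0.002  0.    -1.   ] F [ 0.6 -0.3 -0.5] T [-0.01  0.   -0.01] open 0.551 q [-0.9   0.66  0.34  1.89 -0.34  0.65  0.15] g 0.0
(array([445.1, 331.1]), array([13.7, 53.3]), -61.7, array([90.6, 92. , 92.9]), np.int32(2782))
(array([417.2, 212.8]), array([10.3, 15.4]), -78.4, array([91. , 91.8, 92.5]), np.int32(330))
```

Emit:
step_arm(
  commands=[
    [0,0,-0.06,0,0,0,0.1],
    [0,0,-0.069,0,0,0,0.1],
    [0,0,-0.069,0,0,0,0.1],
    [0,0,-0.069,0,0,0,-1],
    [0,0,-0.069,0,0,0,-1],
    [0,0,-0.069,0,0,0,-1],
    [0,0,-0.069,0,0,0,-1],
  ],
  grip_force=90,
)

```text
time: 12.1
tcp_pos: [0.4469, 0.3308, 0.0718]
tool_rot: [0.001, 0.509, 0.861, 0.001]
ft_force: [1.1, -1.0, 6.9]
opening: 0.138
gripper_force: 88.0
```

Emit:
step_arm(
  commands=[
    [0,0,0,0,0,-0.08,-1],
    [0,0,-0.0005,0,0,-0.16,-1],
    [0,0,-0.001,0,0,-0.24,-1],
    [0,0,-0.002,0,0,-0.32,-1],
    [0,0,-0.003,0,0,-0.4,-1],
    [0,0,-0.0035,0,0,-0.45,-1],
    [0,0,-0.0035,0,0,-0.45,-1],
  ],
)

```text
time: 12.8
tcp_pos: [0.4473, 0.3309, 0.0682]
tool_rot: [0.001, 0.775, 0.632, 0.001]
ft_force: [1.9, -0.8, 1.5]
opening: 0.138
gripper_force: 88.5
```

```bash
python3 -c "
from h import *
st()"
```

```text
t 12.8 tcp [447.3 330.9  68.2] close-yaw -11.6 z [ 0.003  0.001 -1.   ] F [ 1.9 -0.8  1.5] T [-0.17 -0.47 -0.06] open 0.138 q [-0.99  0.78  0.47  1.92 -0.62  0.58 -0.3 ] g 88.46837282180786
```

Emit:
step_arm(
  commands=[
    [0,0,0,0,0,-0.02,-1],
    [0,0,-0.0003,0,0,-0.04,-1],
    [0,0,-0.0005,0,0,-0.06,-1],
    [0,0,-0.0007,0,0,-0.08,-1],
    [0,0,-0.001,0,0,-0.1,-1],
    [0,0,-0.001,0,0,-0.1,-1],
  ],
)

```text
time: 13.4
tcp_pos: [0.4473, 0.3308, 0.0673]
tool_rot: [0.0, 0.823, 0.568, 0.001]
ft_force: [4.8, 0.8, 4.9]
opening: 0.139
gripper_force: 89.1
```

```bash
python3 -c "
from h import *
st()"
```

```text
t 13.4 tcp [447.3 330.8  67.3] close-yaw -20.8 z [ 0.003  0.001 -1.   ] F [4.8 0.8 4.9] T [-0.   -1.05  0.05] open 0.139 q [-1.01  0.8   0.51  1.92 -0.67  0.6  -0.41] g 89.0500545501709
```

Emit:
step_arm(
  commands=[
    [0,0,-0.0002,0,0,-0.02,-1],
    [0,0,-0.0003,0,0,-0.04,-1],
    [0,0,-0.0003,0,0,-0.06,-1],
    [0,0,-0.0003,0,0,-0.06,-1],
  ],
)

```text
time: 13.8
tcp_pos: [0.4472, 0.3308, 0.067]
tool_rot: [0.001, 0.848, 0.53, 0.001]
ft_force: [5.2, 0.9, 5.1]
opening: 0.144
gripper_force: 90.0
```

```bash
python3 -c "
from h import *
st()"
```

```text
t 13.8 tcp [447.2 330.8  67. ] close-yaw -26.0 z [ 0.003  0.    -1.   ] F [5.2 0.9 5.1] T [-0.06 -1.2   1.01] open 0.144 q [-1.02  0.8   0.54  1.93 -0.7   0.61 -0.48] g 90.02640724182129
```

Emit:
step_arm(
  commands=[
    [0,0,0,0,0,0,0.1],
    [0,0,0,0,0,0,0.1],
    [0,0,0.0738,0,0,0,0.1],
    [0.0873,-0.1617,0.0738,0,0,0.566,0.1],
    [0.0873,-0.1617,0.0738,0,0,0.566,0.1],
    [0.0873,-0.1617,0.0738,0,0,0.566,0.1],
    [0.0873,-0.1617,0.0738,0,0,0.566,0.1],
    [0.0873,-0.1617,0.0738,0,0,0.566,0.1],
    [0.0873,-0.1617,0.0738,0,0,0.566,0.1],
    [0.0873,-0.1617,0.0738,0,0,0.566,0.1],
  ],
)

```text
time: 14.8
tcp_pos: [0.5138, 0.2009, 0.1247]
tool_rot: [-0.002, 0.538, 0.843, -0.001]
ft_force: [0.0, 0.5, -0.7]
opening: 0.55
gripper_force: 0.0
```

```bash
python3 -c "
from h import *
st()
P=manip.camera_params('wrist'); p,d=manip.camera('wrist')
for b in bars(p,d,P,.08,(.3,.7,.1,.4)): print(b)
"
```

```text
t 14.8 tcp [513.8 200.9 124.7] close-yaw 24.9 z [-0.004  0.    -1.   ] F [ 0.   0.5 -0.7] T [-0.03  0.    0.02] open 0.55 q [-0.64  0.66  0.34  1.9  -0.35  0.65  0.35] g 0.0
(array([544.4, 300. ]), array([13.9, 53.1]), -80.8, array([84.9, 91. , 92.2]), np.int32(4549))
(array([416.3, 231.1]), array([13.6, 52.9]), -85.2, array([84.7, 91.3, 92.4]), np.int32(4366))
(array([514.9, 201.6]), array([13.9, 53.6]), -64.7, array([90.3, 92. , 93. ]), np.int32(2900))
```

Emit:
step_arm(
  commands=[
    [0,0,-0.06,0,0,0,0.1],
    [0,0,-0.069,0,0,0,0.1],
    [0,0,-0.069,0,0,0,0.1],
    [0,0,-0.069,0,0,0,-1],
    [0,0,-0.069,0,0,0,-1],
    [0,0,-0.069,0,0,0,-1],
    [0,0,-0.069,0,0,0,-1],
  ],
  grip_force=90,
)

```text
time: 15.55
tcp_pos: [0.5165, 0.2014, 0.0719]
tool_rot: [0.0, 0.538, 0.843, 0.001]
ft_force: [-1.7, -0.5, 7.5]
opening: 0.14
gripper_force: 88.0
```

Emit:
step_arm(
  commands=[
    [0,0,0,0,0,-0.08,-1],
    [0,0,-0.0005,0,0,-0.16,-1],
    [0,0,-0.001,0,0,-0.24,-1],
    [0,0,-0.002,0,0,-0.32,-1],
    [0,0,-0.003,0,0,-0.4,-1],
    [0,0,-0.0035,0,0,-0.46,-1],
    [0,0,-0.0038,0,0,-0.48,-1],
    [0,0,-0.0038,0,0,-0.48,-1],
  ],
)

```text
time: 16.35
tcp_pos: [0.517, 0.2013, 0.0679]
tool_rot: [0.001, 0.81, 0.586, 0.001]
ft_force: [2.0, 0.7, 0.2]
opening: 0.138
gripper_force: 88.6
```

```bash
python3 -c "
from h import *
st()"
```

```text
t 16.35 tcp [517.  201.3  67.9] close-yaw -18.2 z [ 0.003  0.    -1.   ] F [2.  0.7 0.2] T [-0.07 -0.52  0.  ] open 0.138 q [-0.73  0.79  0.49  1.93 -0.65  0.58 -0.13] g 88.55142831802368
```

Emit:
step_arm(
  commands=[
    [0,0,-0.0003,0,0,-0.02,-1],
    [0,0,-0.0005,0,0,-0.04,-1],
    [0,0,-0.0007,0,0,-0.06,-1],
    [0,0,-0.0007,0,0,-0.08,-1],
    [0,0,-0.0007,0,0,-0.08,-1],
  ],
)

```text
time: 16.85
tcp_pos: [0.517, 0.2012, 0.0671]
tool_rot: [0.0, 0.846, 0.533, 0.001]
ft_force: [4.7, 0.0, 4.6]
opening: 0.144
gripper_force: 89.1
```

```bash
python3 -c "
from h import *
st()"
```

```text
t 16.85 tcp [517.  201.2  67.1] close-yaw -25.6 z [ 0.002  0.    -1.   ] F [4.7 0.  4.6] T [ 0.03 -0.98  0.  ] open 0.144 q [-0.75  0.8   0.52  1.93 -0.69  0.6  -0.22] g 89.13880348205566
```

Emit:
step_arm(
  commands=[
    [0,0,0,0,0,-0.02,-1],
    [0,0,0,0,0,-0.04,-1],
    [0,0,0,0,0,-0.04,-1],
  ],
)

```text
time: 17.15
tcp_pos: [0.5169, 0.2012, 0.067]
tool_rot: [0.001, 0.862, 0.507, 0.001]
ft_force: [5.7, 0.0, 3.8]
opening: 0.14
gripper_force: 89.4
```

```bash
python3 -c "
from h import *
st()"
```

```text
t 17.15 tcp [516.9 201.2  67. ] close-yaw -29.1 z [ 0.002 -0.    -1.   ] F [5.7 0.  3.8] T [ 0.02 -1.2   0.68] open 0.14 q [-0.76  0.8   0.54  1.93 -0.7   0.6  -0.26] g 89.35037612915039
```

Emit:
step_arm(
  commands=[
    [0,0,0,0,0,-0.015,-1],
    [0,0,0,0,0,-0.025,-1],
    [0,0,0,0,0,-0.025,-1],
  ],
)

```text
time: 17.45
tcp_pos: [0.5169, 0.2012, 0.0669]
tool_rot: [0.001, 0.871, 0.491, 0.001]
ft_force: [5.3, -0.6, 3.9]
opening: 0.139
gripper_force: 90.7
```

```bash
python3 -c "
from h import *
st()"
```

```text
t 17.45 tcp [516.9 201.2  66.9] close-yaw -31.2 z [ 0.002 -0.001 -1.   ] F [ 5.3 -0.6  3.9] T [-0.08 -1.24  1.28] open 0.139 q [-0.77  0.81  0.55  1.93 -0.71  0.61 -0.29] g 90.71696877479553
```

Emit:
step_arm(
  commands=[
    [0,0,0,0,0,0,0.1],
    [0,0,0,0,0,0,0.1],
    [0,0,0.0735,0,0,0,0.1],
    [-0.1245,0.0368,0.0735,0,0,0.399,0.1],
    [-0.1245,0.0368,0.0735,0,0,0.399,0.1],
    [-0.1245,0.0368,0.0735,0,0,0.399,0.1],
    [-0.1245,0.0368,0.0735,0,0,0.399,0.1],
    [-0.1245,0.0368,0.0735,0,0,0.399,0.1],
    [-0.1245,0.0368,0.0735,0,0,0.399,0.1],
    [-0.1245,0.0368,0.0735,0,0,0.399,0.1],
  ],
)

```text
time: 18.45
tcp_pos: [0.4159, 0.23, 0.1251]
tool_rot: [-0.0, 0.68, 0.734, -0.001]
ft_force: [0.7, 0.1, 0.4]
opening: 0.551
gripper_force: 0.0
```

```bash
python3 -c "
from h import *
st()
P=manip.camera_params('wrist'); p,d=manip.camera('wrist')
for b in bars(p,d,P,.08,(.3,.7,.1,.4)): print(b)
"
```

```text
t 18.45 tcp [415.9 230.  125.1] close-yaw 4.4 z [-0.001 -0.001 -1.   ] F [0.7 0.1 0.4] T [ 0.   -0.02 -0.04] open 0.551 q [-0.88  0.6   0.46  2.1  -0.5   0.55  0.03] g 0.0
(array([444.8, 329.3]), array([51.2, 13.9]), 67.8, array([85.5, 87.1, 88.1]), np.int32(3607))
(array([540.4, 299.6]), array([10.3, 53. ]), -74.7, array([82.2, 89.4, 91.7]), np.int32(3844))
(array([415.6, 231.5]), array([14. , 53.7]), -85.2, array([89.7, 91.4, 92.3]), np.int32(2892))
(array([516.3, 206.3]), array([43.3, 13.7]), 63.7, array([81.7, 86.4, 87.7]), np.int32(1809))
```

Emit:
step_arm(
  commands=[
    [0,0,-0.06,0,0,0,0.1],
    [0,0,-0.069,0,0,0,0.1],
    [0,0,-0.069,0,0,0,0.1],
    [0,0,-0.069,0,0,0,-1],
    [0,0,-0.069,0,0,0,-1],
    [0,0,-0.069,0,0,0,-1],
    [0,0,-0.069,0,0,0,-1],
  ],
  grip_force=90,
)

```text
time: 19.2
tcp_pos: [0.4171, 0.2309, 0.0717]
tool_rot: [0.0, 0.678, 0.735, 0.001]
ft_force: [-0.1, 0.1, 4.2]
opening: 0.144
gripper_force: 87.8
```

Emit:
step_arm(
  commands=[
    [0,0,0,0,0,-0.08,-1],
    [0,0,-0.0005,0,0,-0.16,-1],
    [0,0,-0.001,0,0,-0.24,-1],
    [0,0,-0.002,0,0,-0.32,-1],
    [0,0,-0.003,0,0,-0.4,-1],
    [0,0,-0.0035,0,0,-0.46,-1],
    [0,0,-0.0038,0,0,-0.48,-1],
    [0,0,-0.0038,0,0,-0.48,-1],
  ],
)

```text
time: 20.0
tcp_pos: [0.4172, 0.2309, 0.0677]
tool_rot: [0.0, 0.901, 0.434, 0.001]
ft_force: [2.2, -0.2, -3.7]
opening: 0.139
gripper_force: 88.6
```

```bash
python3 -c "
from h import *
st()"
```

```text
t 20.0 tcp [417.2 230.9  67.7] close-yaw -38.6 z [ 0.002  0.    -1.   ] F [ 2.2 -0.2 -3.7] T [-0.02 -0.59  0.  ] open 0.139 q [-0.92  0.74  0.55  2.14 -0.84  0.49 -0.39] g 88.61931324005127
```

Emit:
step_arm(
  commands=[
    [0,0,-0.0003,0,0,-0.02,-1],
    [0,0,-0.0005,0,0,-0.04,-1],
    [0,0,-0.0006,0,0,-0.06,-1],
    [0,0,-0.0006,0,0,-0.06,-1],
  ],
)

```text
time: 20.4
tcp_pos: [0.4172, 0.2308, 0.0673]
tool_rot: [0.0, 0.92, 0.391, 0.001]
ft_force: [2.8, -0.6, 4.2]
opening: 0.14
gripper_force: 90.4
```

```bash
python3 -c "
from h import *
st()"
```

```text
t 20.4 tcp [417.2 230.8  67.3] close-yaw -44.0 z [ 0.002  0.    -1.   ] F [ 2.8 -0.6  4.2] T [-0.03 -0.76  0.93] open 0.14 q [-0.94  0.75  0.57  2.14 -0.87  0.5  -0.46] g 90.38953185081482
```

Emit:
step_arm(
  commands=[
    [0,0,0,0,0,-0.02,-1],
    [0,0,0,0,0,-0.02,-1],
  ],
)

```text
time: 20.6
tcp_pos: [0.4171, 0.2308, 0.0672]
tool_rot: [0.0, 0.926, 0.377, 0.001]
ft_force: [4.0, -0.4, 5.4]
opening: 0.139
gripper_force: 92.4
```

```bash
python3 -c "
from h import *
st()"
```

```text
t 20.6 tcp [417.1 230.8  67.2] close-yaw -45.8 z [ 0.002  0.    -1.   ] F [ 4.  -0.4  5.4] T [-0.02 -0.84  1.33] open 0.139 q [-0.94  0.75  0.58  2.14 -0.88  0.5  -0.48] g 92.38093972206116
```

Emit:
step_arm(
  commands=[
    [0,0,0,0,0,0,0.1],
    [0,0,0,0,0,0,0.1],
    [0,0,0.0735,0,0,0,0.1],
    [0.1617,0.0873,0.0735,0,0,0.619,0.1],
    [0.1617,0.0873,0.0735,0,0,0.619,0.1],
    [0.1617,0.0873,0.0735,0,0,0.619,0.1],
    [0.1617,0.0873,0.0735,0,0,0.619,0.1],
    [0.1617,0.0873,0.0735,0,0,0.619,0.1],
    [0.1617,0.0873,0.0735,0,0,0.619,0.1],
    [0.1617,0.0873,0.0735,0,0,0.619,0.1],
  ],
)

```text
time: 21.6
tcp_pos: [0.5438, 0.3, 0.1245]
tool_rot: [-0.001, 0.643, 0.766, -0.001]
ft_force: [0.4, 0.1, 0.8]
opening: 0.549
gripper_force: 0.0
```

```bash
python3 -c "
from h import *
st()
P=manip.camera_params('wrist'); p,d=manip.camera('wrist')
for b in bars(p,d,P,.078,(.3,.7,.1,.4)): print(b)
"
```

```text
t 21.6 tcp [543.8 300.  124.5] close-yaw 10.0 z [-0.004 -0.    -1.   ] F [0.4 0.1 0.8] T [-0.04 -0.02 -0.  ] open 0.549 q [-0.83  0.76  0.47  1.7  -0.46  0.79  0.04] g 0.0
(array([446.6, 330.6]), array([53.5, 14. ]), 68.9, array([82.1, 87. , 88.1]), np.int32(3614))
(array([545.1, 301. ]), array([14. , 53.9]), -80.2, array([89.6, 91.3, 92.3]), np.int32(2888))
(array([416.1, 231.4]), array([55.2, 14. ]), 49.3, array([84.1, 87.1, 88.1]), np.int32(2500))
(array([524.1, 219. ]), array([16.7, 14.5]), 65.6, array([79.6, 85.8, 87.7]), np.int32(728))
```

Emit:
step_arm(
  commands=[
    [0,0,-0.06,0,0,0,0.1],
    [0,0,-0.069,0,0,0,0.1],
    [0,0,-0.069,0,0,0,0.1],
    [0,0,-0.069,0,0,0,-1],
    [0,0,-0.069,0,0,0,-1],
    [0,0,-0.069,0,0,0,-1],
    [0,0,-0.069,0,0,0,-1],
  ],
  grip_force=90,
)

```text
time: 22.35
tcp_pos: [0.5466, 0.3008, 0.0721]
tool_rot: [0.0, 0.644, 0.765, 0.001]
ft_force: [-0.5, 0.2, 6.3]
opening: 0.142
gripper_force: 88.1
```

Emit:
step_arm(
  commands=[
    [0,0,0,0,0,-0.08,-1],
    [0,0,-0.0005,0,0,-0.16,-1],
    [0,0,-0.001,0,0,-0.24,-1],
    [0,0,-0.002,0,0,-0.32,-1],
    [0,0,-0.003,0,0,-0.4,-1],
    [0,0,-0.0035,0,0,-0.46,-1],
    [0,0,-0.0038,0,0,-0.48,-1],
    [0,0,-0.0038,0,0,-0.48,-1],
  ],
)

```text
time: 23.15
tcp_pos: [0.5469, 0.3007, 0.0681]
tool_rot: [0.0, 0.88, 0.475, 0.001]
ft_force: [3.0, 0.3, 2.0]
opening: 0.141
gripper_force: 88.5
```

```bash
python3 -c "
from h import *
st()"
```

```text
t 23.15 tcp [546.9 300.7  68.1] close-yaw -33.3 z [ 0.003  0.001 -1.   ] F [3.  0.3 2. ] T [ 0.12 -0.64 -0.13] open 0.141 q [-0.91  0.89  0.62  1.73 -0.72  0.76 -0.5 ] g 88.4587025642395
```

Emit:
step_arm(
  commands=[
    [0,0,-0.0003,0,0,-0.02,-1],
    [0,0,-0.0005,0,0,-0.04,-1],
    [0,0,-0.0006,0,0,-0.06,-1],
    [0,0,-0.0006,0,0,-0.06,-1],
  ],
)

```text
time: 23.55
tcp_pos: [0.5469, 0.3007, 0.0678]
tool_rot: [0.001, 0.901, 0.434, 0.001]
ft_force: [2.8, 0.5, 5.9]
opening: 0.145
gripper_force: 90.0
```

```bash
python3 -c "
from h import *
st()"
```

```text
t 23.55 tcp [546.9 300.7  67.8] close-yaw -38.6 z [ 0.003  0.    -1.   ] F [2.8 0.5 5.9] T [ 0.09 -0.82  1.02] open 0.145 q [-0.92  0.9   0.65  1.73 -0.74  0.77 -0.57] g 89.98926401138306
```

Emit:
step_arm(
  commands=[
    [0,0,0,0,0,-0.02,-1],
    [0,0,0,0,0,-0.02,-1],
  ],
)

```text
time: 23.75
tcp_pos: [0.547, 0.3007, 0.0678]
tool_rot: [0.001, 0.907, 0.42, 0.001]
ft_force: [4.8, -0.3, 6.4]
opening: 0.143
gripper_force: 92.0
```

```bash
python3 -c "
from h import *
st()"
```

```text
t 23.75 tcp [547.  300.7  67.8] close-yaw -40.3 z [ 0.003 -0.    -1.   ] F [ 4.8 -0.3  6.4] T [-0.03 -0.85  1.49] open 0.143 q [-0.92  0.9   0.65  1.73 -0.75  0.77 -0.6 ] g 91.9837474822998
```

Emit:
step_arm(
  commands=[
    [0,0,0,0,0,0,0.1],
    [0,0,0,0,0,0,0.1],
    [0,0,0.06,0,0,0,0.1],
    [-0.08,-0.05,0.18,0,0,0,0.1],
    [-0.08,-0.05,0.18,0,0,0,0.1],
    [-0.08,-0.05,0.18,0,0,0,0.1],
    [-0.08,-0.05,0.18,0,0,0,0.1],
    [-0.08,-0.05,0.18,0,0,0,0.1],
  ],
)

```text
time: 24.55
tcp_pos: [0.4806, 0.2609, 0.2103]
tool_rot: [-0.001, 0.908, 0.418, -0.001]
ft_force: [-0.1, -1.5, -0.6]
opening: 0.55
gripper_force: 0.0
```

```bash
python3 -c "
from h import *
st()
P=manip.camera_params('wrist'); p,d=manip.camera('wrist')
for b in bars(p,d,P,.076,(.3,.7,.1,.4)): print(b)
w=cloud(p,d,P)
m=(p.min(-1)>100)&(w[...,2]>.045)&(w[...,2]<.07)&(abs(w[...,0]-.4815)<.07)&(abs(w[...,1]-.2655)<.07)
q=w[m]; print(m.sum(),np.linalg.lstsq(np.c_[q[:,0]-.4815,q[:,1]-.2655,np.ones(len(q))],q[:,2],rcond=None)[0])
cv2.imwrite('pics/w9.png',p[:,:,::-1])
"
```

```text
t 24.55 tcp [480.6 260.9 210.3] close-yaw -40.5 z [-0.002  0.001 -1.   ] F [-0.1 -1.5 -0.6] T [ 0.06 -0.04 -0.01] open 0.55 q [-1.06  0.64  0.82  1.84 -0.58  0.92 -0.67] g 0.0
(array([545. , 300.4]), array([52., 14.]), 55.1, array([85.5, 87. , 88.1]), np.int32(1551))
(array([446.2, 330.2]), array([51.7, 13.7]), 67.6, array([81.3, 87. , 88.2]), np.int32(1565))
(array([515.7, 201.9]), array([52.7, 14.3]), 63.2, array([83.3, 87. , 88. ]), np.int32(1373))
(array([416.3, 231.4]), array([53.5, 14.1]), 49.2, array([84.2, 87.1, 88.2]), np.int32(1254))
26919 [-0.0023086  -0.00056024  0.05403393]
```

View pics/w9.png

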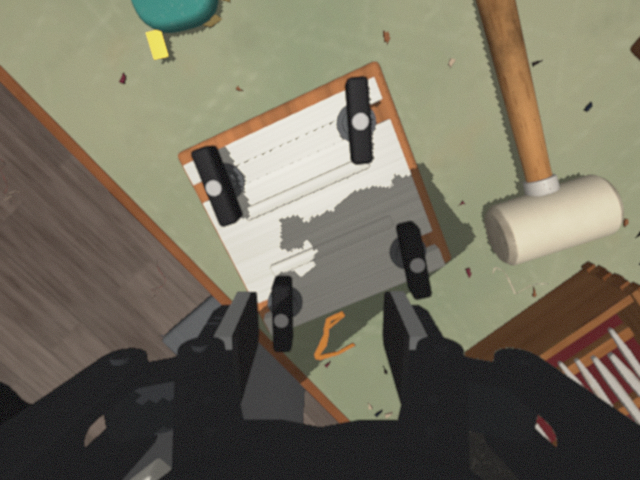

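The view shows all four bars, at (215,185), (359,120), (413,260) and (283,315), with their tops at 87 mm, which is home. The plate is level at 54 mm, and the mallet and tape measure are where they were. The gripper is clear.

```bash
python3 -c "
from plant import manip
print(manip.close_job())"
```

```text
the job is handed in; nothing more can be done
None
```

I screwed all four wing nuts home crosswise in two rounds, each felt hard against its stop (1.0–1.5 N m). The plate is level at about 54 mm, the mallet and tape measure were left untouched, and the job was handed in at about 25 s.

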